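Load the balance hub of a bench rotator and lock it with its quick-thread plug

TASK

Load the balance hub of the bench rotator: unscrew the locking plug and set it aside (the well beside the hub is meant for it), then slip every loose weight ring over the hub column so that all lie flat, the widest lowest and the narrowest on top. Refit the plug over the rings: back it off anticlockwise until it drops into the thread start, then run it in clockwise until it is tight with its flange flush on the column, without cross-threading it, and leave the other things on the bench where they are.

Things in the scene. Friction and masses are not known exactly. Their poses are not given: they have to be found in the camera images.
- hub: balance hub fixed to the bench: white base plate, top 24 mm above the bench, with an upright hollow aluminium column, outside 37 mm across, rim 70 mm above the bench. Origin at bench height on the column's axis, z up; the plate reaches x -65 to +65, y -205 to +70 mm in this frame.
- hub_rim (a point): centre of the column's rim, axes as hub. Inside is a right-handed two-start quick thread (starts half a turn apart). A plug set on it rests with its lugs on the flat thread tops, flange 14 mm above the rim, and turns freely. With its bar 121 deg (+-9) anticlockwise (from above) of the hub's x axis, or half a turn from that, it drops into the starts, to flange height 3.3 mm.
- thread (a point): a point on the column's axis, 10 mm below the rim, axes as hub. A dropped plug turned clockwise sinks 2.5 mm per rad and after 120 deg meets its stop: home, flange on the rim, bar along the hub's x axis (+-10 deg). Anticlockwise from the start it meets a stop at once. Two thin black lines outside the rim mark the starts.
- parking (a point): centre of the mouth of the parking well: a round hole 33 mm wide and 38 mm deep in a grey block 78 mm square on the base plate; the mouth is 62 mm above the bench and 145 mm from the column along the hub's -y. The plug stands in it upright, its flange on the block.
- plug: locking plug: steel round-nosed shank 17 mm thick, 34 mm long, two round lugs (26 mm over the tips, 5 mm high, 11.8 mm under the flange), flange 48 x 8 mm, black grip bar 62 x 18 mm from 9 to 41 mm above the flange underside. Origin: centre of the flange underside; z up, x along bar and lugs. 0.16 kg, greased. Starts home in the column, up to 0.25 rad slack of its stop. It climbs or sinks in the grip as it turns.
- ring_wide: the widest of up to three plain steel weight rings (outside 70 mm, bore 43 mm, 14 mm high, open right through); origin at the ring's centre, 7 mm above its underside, z along its axis; either face may be up. Absent in some starts. All rings start lying flat on the bench.
- ring_middle: the middle one of up to three plain steel weight rings (outside 62 mm, bore 43 mm, 14 mm high, open right through); origin at the ring's centre, 7 mm above its underside, z along its axis; either face may be up. Absent in some starts. All rings start lying flat on the bench.
- ring_narrow: the narrowest of up to three plain steel weight rings (outside 54 mm, bore 43 mm, 14 mm high, open right through); origin at the ring's centre, 7 mm above its underside, z along its axis; either face may be up. Absent in some starts. All rings start lying flat on the bench.
- timer: white count-down timer, 60 x 68 x 21 mm. Bystander, stays where it is; origin at the centre of its underside.
- tape_roll: roll of paper tape lying flat, 75 mm across, 24 mm high. Bystander, stays where it is; origin at the centre of its underside.
- calculator: pocket calculator, 130 x 78 x 15 mm. Bystander, stays where it is; origin at the centre of its underside.
- wash_bottle: round white bottle, 66 mm across, 153 mm high. Bystander, stays where it is; origin at the centre of its underside.
Not all that is in view belongs to the job. What is shaped like the plug but blue, pink or white is not meant.

How it is judged:
By the outcome, as a careful person would: the job done as asked, in the order asked, and still so for the second after the job is handed in, with the robot touching nothing.
Of ring_wide, ring_middle, ring_narrow only 2 to 3 are there at a start; the rules pass over those that are not, and their reading is None.
At some moment in a run one of ring_wide, ring_middle, ring_narrow may be knocked a few centimetres aside while the robot is not near it.
It also fails if it takes over 200 s, if anything falls off the work surface, if the arm or the gripper's body presses on something with over 40 N, if the wrist force passes 120 N, or if a joint passes its speed limit or range.

ROBOT

A 6-joint arm with a two-finger parallel gripper is mounted at the origin on a cart in front of the work surface, level with it; the furniture and walls round the work are solid. World frame = base frame: x ahead of the robot, y to its left, z up, the work surface at z = 0. Lengths are in m, angles in degrees, forces in N, time in s.
With the tool pointing down it reaches from about 0.375 to 0.9 m from the base axis. Payload 3.1 kg.
Tool frame: the origin (TCP) lies at the very end of the fingers, on their centre line; the grasp point (between the pads) lies bot.hold_point_z behind it (bot.hold_point_z is the distance from the TCP to the grasp point, in m); z points along the fingers, y is the line along which they close (so a half turn about z gives the same grasp; the last joint's range is limited). The gripper opens to 87 mm and grips with 3 to 60 N. Pads are 19 mm wide; open, the fingers measure 117 mm over their backs; the gripper's body (75 mm by 190 mm) begins 51 mm behind the grasp point.
Start: joints at [64.2, 30.224, 82.088, -0, 67.689, -10.227], TCP at [0.168, 0.602, 0.223] pointing down, gripper open.
Joint ranges: [-176.69, 176.69], [-43.24, 126.21], [12.49, 139.97], [-82, 262], [0, 151.66], [-163.58, 163.58]. Speed limits (degrees/s): [159.86, 159.86, 180, 180, 180, 180].

INTERFACE

Orientations are given as a 3x3 rotation matrix whose columns are the frame's x, y, z axes.
In Python, from rig import bot gives the robot as it stands.
- The arm moves only by the tool apply_moves, never from a script. Its argument "plan" is one flat list of numbers, 4 for each row, row after row: the shift along the world's x, y, z normalised to -1 to 1, where 1 is 0.05 m, then the turn about the world's z normalised to -1 to 1, where 1 is 10 degrees. A call has 1 to 12 rows; each row shifts and turns the commanded pose from where the row before left it; what a row does not reach is not made up. A row lasts 1/8 s, in which the tool goes at most 62.5 mm and 10.7 degrees, less where a joint would pass 70% of its speed; a pose out of reach is approached as far as the arm can. A call with a number of a shift or a turn outside -1 to 1 is refused whole. A call with a gripper value outside its range is refused whole. "grip" is the closure, from -1 (fully open) to 1 (shut), so that 0 is half open, set as the call begins (left out, the last holds). The fingers move at their own pace and stop on an object; the grip force is fixed at half the most. Time passes only in rows, so rows that do not move let the fingers close. It gives the time, the measured TCP pose, the force, the opening and the grip force at its end, in the units of the state.
- bot.read_state(): the state, without advancing time (a new reading comes with each control period).
- bot.capture(name): name is "scene" or "top"; returns (picture, depth): 420x560x3 uint8, red, green, blue; 420x560 float32, m along the optical axis (not along the pixel's ray), 0 where there is no reading.
- bot.camera_info(name): a dict with "vertical_fov" (degrees; the focal length in pixels is half the picture's height over the tangent of half this angle, whatever the lens; pixels are square), "cx", "cy" (the principal point, pixels), "rvec" (rotation vector, rad) and "tvec" (3), from world to camera coordinates, as OpenCV has them. Camera axes: x right, y down, z forward; pixel columns grow to the right and rows downward; lengths in m; the calibration is good to about 2 mm. A picture is of the moment at which its call begins. camera_info takes no time and is no camera call.
- bot.hand_in(): hands the job in; it is judged then, once.
Trained networks look in the newest picture that a camera, given by its name, has taken for a name from the list of things; names that differ only in an ending like _2 or _b are one class to them, and where a whole thing is asked for, a point or a joint stands for the part that bears it (a point fixed in the world has none). Each returns a list of dicts, best first, with "p" (0 to 1); they miss things now and then, are a little off and sometimes report something else, mostly with a low value. They report only what shows in the picture. A call takes as long as a camera call. They do not tell look-alikes from the thing itself.
- bot.outline_of(camera, target): "mask" (420x560 bool, what is visible of it) and "xy" ([column, row] as shares, 0 to 1, of the picture: columns of its width, rows of its height, amid what is visible of it).
- bot.pinpoint(camera, target): "xy" ([column, row] as shares, 0 to 1, of the picture: columns of its width, rows of its height: a listed point, or the origin of a listed thing).
The state is a dict: "time_s": time; "joint_positions": joint angles; "qvel": joint speeds; "tau": joint torques, N m; "position": TCP position; "tcp_rot": TCP orientation; "force": force on the tool from outside, world axes, zero at the start; "moment": the same for the moment, N m; "opening": opening from 0.0 (shut) to 1.0 (fully open); "grasp_force": force on a finger pad.
Only numpy, scipy, OpenCV 4.12 (cv2) and the standard library are available. Lean on these libraries where they do the work, as an engineer would, in place of code of your own. Each camera call takes 0.05 s, during which the arm holds its last target. There are 200 camera calls.

## Working session

There is one attempt and no reset: what is moved stays moved. The work goes in short steps, Python scripts to look and compute and a tool call to move; the robot and the scene stay as the last step left them, time stands still between calls to the robot, and variables do not carry over. Pictures are saved under pics/ and viewed, at most 14 in all, crops included, and the job is handed in when it is done.

Besides the shell and the picture viewer there is one more tool, called as name(argument=value, ...) on one line, values as JSON. apply_moves: Moves the arm, as the interface text tells. Its arguments: {"type":"object","properties":{"plan":{"type":"array","items":{"type":"number"}},"grip":{"type":"number"}},"required":["plan"]}

```bash
mkdir -p pics; ls; cat > h.py <<'E'
import numpy as np, cv2
from rig import bot
def cam(n):
    c=bot.camera_info(n); f=210/np.tan(np.radians(c["vertical_fov"])/2)
    R,_=cv2.Rodrigues(np.array(c["rvec"],float)); return f,c["cx"],c["cy"],R,np.array(c["tvec"],float).ravel()
def cloud(n,d):
    f,cx,cy,R,t=cam(n); v,u=np.mgrid[:420,:560]
    P=np.stack([(u-cx)/f*d,(v-cy)/f*d,d],-1); return (P-t)@R
def ray_z(n,px,z):
    f,cx,cy,R,t=cam(n); r=R.T@np.array([(px[0]-cx)/f,(px[1]-cy)/f,1]); o=-R.T@t
    return o+r*(z-o[2])/r[2]
def proj(n,p):
    f,cx,cy,R,t=cam(n); q=R@np.array(p)+t; return f*q[0]/q[2]+cx,f*q[1]/q[2]+cy
def save(im,name,crop=None,s=1):
    if crop: im=im[crop[1]:crop[3],crop[0]:crop[2]]
    cv2.imwrite("pics/"+name,cv2.resize(im[...,::-1],None,fx=s,fy=s,interpolation=cv2.INTER_CUBIC))
E
python3 - <<'E'
from h import *
for n in("scene","top"):
    im,d=bot.capture(n); save(im,n+"0.png"); np.savez(n+"0.npz",im=im,d=d)
    f,cx,cy,R,t=cam(n); print(n,f,cx,cy,"pos",-R.T@t)
    for k in("hub_rim","plug","parking","ring_wide","ring_middle","ring_narrow","timer","tape_roll","calculator","wash_bottle"):
        z={"hub_rim":.07,"plug":.07,"parking":.062,"ring_wide":.007,"ring_middle":.007,"ring_narrow":.007}.get(k,0)
        for r in bot.pinpoint(n,k)[:3]:
            px=np.array(r["xy"])*[560,420]; print(k,round(r["p"],2),px.round(),ray_z(n,px,z).round(4))
print(bot.read_state(),bot.hold_point_z)
E
```

```text
pics
scene 491.4202253316221 281.82345934171184 213.26534778938975 pos [ 0.01019682 -1.00469903  1.04800592]
hub_rim 0.91 [258. 209.] [0.4856 0.0455 0.07  ]
hub_rim 0.6 [255. 214.] [0.4669 0.032  0.07  ]
plug 0.81 [207. 180.] [0.4026 0.2631 0.07  ]
plug 0.76 [227. 195.] [0.4279 0.1597 0.07  ]
plug 0.73 [258. 143.] [0.6481 0.3812 0.07  ]
parking 0.95 [293. 237.] [ 0.5239 -0.1034  0.062 ]
ring_wide 0.72 [240. 178.] [0.5323 0.2999 0.007 ]
ring_narrow 0.58 [293. 316.] [ 0.4089 -0.316   0.007 ]
timer 0.64 [288. 192.] [0.6485 0.1561 0.    ]
tape_roll 0.2 [239. 177.] [0.537  0.3123 0.    ]
calculator 0.77 [347. 362.] [ 0.4583 -0.4922  0.    ]
wash_bottle 0.93 [190. 165.] [0.4051 0.4658 0.    ]
top 486.0011941219094 283.4087627053025 204.97483330947378 pos [ 0.27227938 -0.03148385  1.56918381]
hub_rim 0.7 [261. 218.] [0.4843 0.0441 0.07  ]
plug 0.74 [149. 192.] [0.5632 0.3986 0.07  ]
plug 0.73 [140. 154.] [0.6864 0.432  0.07  ]
plug 0.7 [211. 238.] [0.4212 0.1975 0.07  ]
ring_wide 0.77 [191. 204.] [0.5382 0.2781 0.007 ]
ring_narrow 0.62 [375. 246.] [ 0.4025 -0.3195  0.007 ]
timer 0.92 [221. 
[... 236 characters left out ...]
22e-04,
        6.76886989e+01, -1.02265721e+01]), 'qvel': array([-0.04011777, -0.00967646,  0.08062986, -0.05203116,  0.06015366,
       -0.05198191]), 'tau': array([ 4.25375283e-04, -4.40031159e+01, -1.76983023e+01,  6.33689831e-02,
        5.03714941e-02,  1.85226000e-06]), 'position': array([0.16774745, 0.60204559, 0.22255093]), 'tcp_rot': array([[-9.63285686e-01,  2.68478468e-01, -8.34936814e-06],
       [ 2.68478468e-01,  9.63285686e-01,  8.31497196e-06],
       [ 1.02752177e-05,  5.76806791e-06, -1.00000000e+00]]), 'force': array([-0.38006238,  0.66672594,  0.66308019]), 'moment': array([-0.06080607, -0.01408268, -0.00457825]), 'grasp_force': 0.0, 'opening': 0.9998381094811933} 0.0187
```

```bash
python3 -c "
import cv2,numpy as np
a=cv2.imread('pics/scene0.png');b=cv2.imread('pics/top0.png')
cv2.imwrite('pics/both.png',cv2.resize(np.vstack([a,b]),(800,1200))[:600]);cv2.imwrite('pics/t.png',cv2.resize(b,(800,600)))"
```

```text
(no output)
```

View pics/both.png

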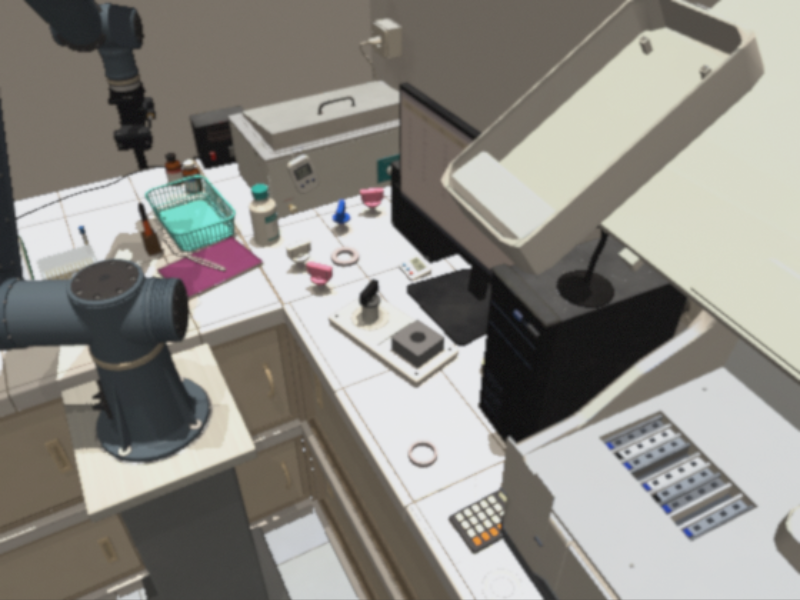

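View pics/t.png

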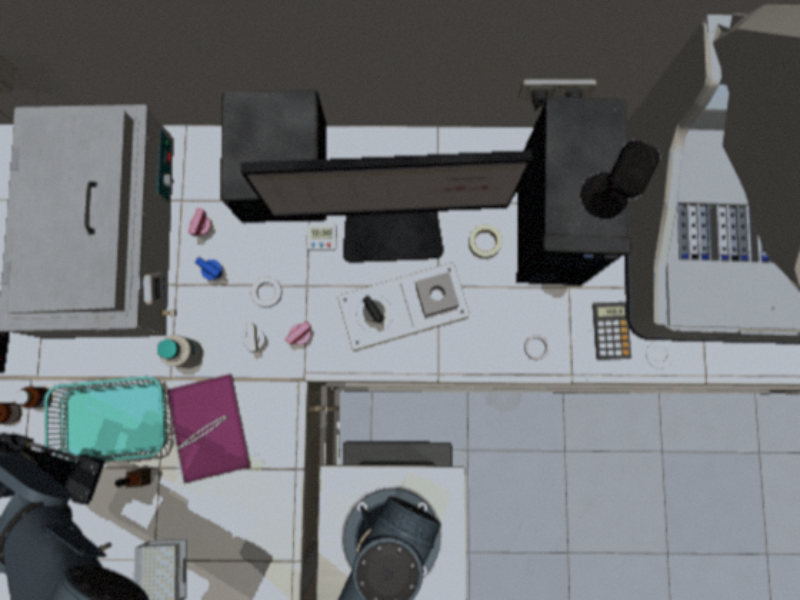

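The two views show the black plug in the hub at top px (261,217), the parking block at about (306,206), a wide ring at (186,204) and a narrow ring at (375,243). There is also a faint circle at (460,247). Next I'll use depth to fit the shapes.

```bash
python3 - <<'E'
from h import *
D={n:np.load(n+"0.npz") for n in("top","scene")}
for n in D:
    P=cloud(n,D[n]["d"]); im=D[n]["im"]; ok=D[n]["d"]>0
    print(n)
    bench=ok&(abs(P[...,2])<.01)&(abs(P[...,0]-.5)<.1)&(abs(P[...,1])<.4); print("bench z",np.median(P[bench][:,2]))
    near=ok&(np.hypot(P[...,0]-.51,P[...,1]+.02)<.22)
    m=near&(abs(P[...,2]-.024)<.006)
    nn,l,st,ce=cv2.connectedComponentsWithStats(m.astype(np.uint8)); 
    m2=near&(P[...,2]>.018)&(P[...,2]<.15); q=P[m2][:,:2].astype(np.float32); print("plate rect",cv2.minAreaRect(q))
    m=near&(abs(P[...,2]-.062)<.005)&(np.hypot(P[...,0]-.52,P[...,1]+.1)<.07); q=P[m][:,:2].astype(np.float32); print("block",len(q),cv2.minAreaRect(q),np.median(P[m][:,2]))
    m=near&(P[...,2]>.095)&(P[...,2]<.125)&(np.hypot(P[...,0]-.485,P[...,1]-.045)<.07); q=P[m]; print("bar",len(q),q.mean(0),cv2.minAreaRect(q[:,:2].astype(np.float32)),np.percentile(q[:,2],[5,50,95]))
    w,v=np.linalg.eigh(np.cov(q[:,:2].T)); print("barang",np.degrees(np.arctan2(v[1,1],v[0,1])))
    for c in((.535,.28),(.405,-.32),(.39,-.57)):
        m=ok&(np.hypot(P[...,0]-c[0],P[...,1]-c[1])<.065)&(P[...,2]>.009)&(P[...,2]<.022); q=P[m]; 
        if len(q)>10: print("ring",c,len(q),cv2.minEnclosingCircle(q[:,:2].astype(np.float32)),q.mean(0))
        else: print("ring",c,len(q))
im=D["top"]["im"]
a=im[170:270,150:350];b=im[200:270,330:500]
cv2.imwrite("pics/c1.png",np.vstack([cv2.resize(a[...,::-1],(800,400),interpolation=2),cv2.resize(im[210:260,330:530][...,::-1],(800,200),interpolation=2)]))
E
```

```text
top
bench z 0.0023403678318540113
plate rect ((0.5590564608573914, -0.00891953706741333), (0.347947359085083, 0.34651434421539307), 73.96900177001953)
block 457 ((0.5285494327545166, -0.09513752907514572), (0.07965601980686188, 0.07820376753807068), 17.404138565063477) 0.062319278588111565
bar 122 [0.48513548 0.04258876 0.110237  ] ((0.48597413301467896, 0.04299071431159973), (0.06206664815545082, 0.018119292333722115), 34.53345489501953) [0.104307   0.11060991 0.11555939]
barang -146.12812969720332
ring (0.535, 0.28) 263 ((0.5364478230476379, 0.2778782844543457), 0.06344159692525864) [0.53689848 0.28808378 0.0144629 ]
ring (0.405, -0.32) 103 ((0.4029821455478668, -0.31885725259780884), 0.06163745000958443) [ 0.41379938 -0.3171934   0.0131542 ]
ring (0.39, -0.57) 97 ((0.391543447971344, -0.5676751732826233), 0.06227204576134682) [ 0.4056482  -0.53103238  0.01388375]
scene
bench z -0.00040653439382451755
plate rect ((0.5513584017753601, -0.011310547590255737), (0.3446638882160187, 0.3445751368999481), 74.51872253417969)
block 437 ((0.5235944986343384, -0.09680476784706116), (0.08192634582519531, 0.0822693258523941), 14.029385566711426) 0.060150383745485814
bar 116 [0.48017517 0.03723178 0.10518649] ((0.48092392086982727, 0.040015287697315216), (0.05973475053906441, 0.021312875673174858), 34.016685485839844) [0.09665047 0.10645284 0.11085619]
barang -147.78901852735746
ring (0.535, 0.28) 110 ((0.5336300134658813, 0.2881070077419281), 0.03667279705405235) [0.53340659 0.28885172 0.01206958]
ring (0.405, -0.32) 117 ((0.411909282207489, -0.32237690687179565), 0.02819487452507019) [ 0.41211042 -0.3228962   0.01197509]
ring (0.39, -0.57) 183 ((0.41316884756088257, -0.5186971426010132), 0.03073594532907009) [ 0.40886742 -0.52140564  0.01244623]
```

View pics/c1.png

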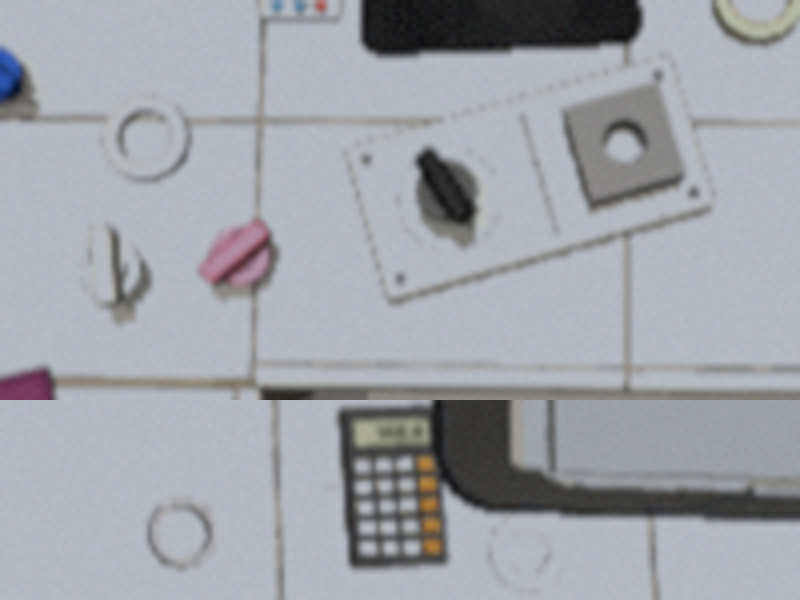

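The crops show the bar at about 34° in world, the wide ring, the narrow ring and a faint circle that could be only a mark. I'll check the circle, the exact ring centres, and the neighbours around each grasp.

```bash
python3 - <<'E'
from h import *
D={n:np.load(n+"0.npz") for n in("top","scene")}
P=cloud("top",D["top"]["d"]); z=P[...,2]
print((z[237:258,448:472]*1000).round().astype(int)[::2]); print("narrow");print((z[234:252,366:385]*1000).round().astype(int)[::2])
print(ray_z("top",(330+518/4,210+155/4),0))
im=D["scene"]["im"]; px=proj("scene",ray_z("top",(330+518/4,210+155/4),0)); print(px)
save(im,"c2.png",(280,290,430,420),4)
for n in D:
  P=cloud(n,D[n]["d"]); P[...,2]-=.0023 if n=="top" else 0
  H,xe,ye=0,np.arange(.3,.72,.03),np.arange(.12,.5,.03)
  m=(D[n]["d"]>0)
  print(n); 
  for x in xe[::-1]:
    row=[]
    for y in ye[::-1]:
      k=m&(abs(P[...,0]-x)<.015)&(abs(P[...,1]-y)<.015); row.append(int(1000*np.percentile(P[k][:,2],97)) if k.sum() else -1)
    print(round(x,2),row)
print(ye[::-1].round(2))
E
```

```text
[[   2   -2    0   55   66   52   64   58   59   58   55   55   64   60
    64   56   66   64   65   67   60   69   68   69]
 [   2    9    2    3   10    6    2   -2   10    3    1    1    4    3
     0    5    0    6    1   -1    4    7    2    5]
 [   2    6    1    2   -4    0   10    3   -3    7    6    5    7    0
    -3   -2   -4    2   -1    9    7    2    5   -3]
 [   3    4    7   -1   -2   -4    2    8    7    4   -1    1    6    2
     2    3    0    3    4   -2    1    7    5    1]
 [   2    1    4   -2    5    8    5    0    5    1   -3   -2    3    6
     6    6    6    4   -2    7   -1    2    1    2]
 [   6   -2    0   -2    3    0    3    4    0   -1   -5    5    4    2
     2    6   -3    5   -7    2    2   -4   -2    2]
 [  -2    3    1   -2    7    0    5    1    7   -1    6   -5    0    3
     2    1    0    1    1    2   -1   10    4    6]
 [  -1    0    4   -1   -2   -1    8    5    1   -3    4   -2    0    4
    -1    1   -2    7    5    2    3   -2    9    1]
 [   3    1    0    5   -3    4    1    6    2    0    4    1    5   -4
     6   -4    5   -2    0  
[... 1777 characters left out ...]
32, 432, 428, 430]
0.63 [2, 3, 3, 3, 3, 5, 3, 2, 3, 3, 14, 15, 12]
0.6 [0, 70, 72, 45, 2, 3, 4, 2, 3, 3, 2, 3, 12]
0.57 [3, 2, 74, 73, 3, 4, 14, 13, 4, 4, 4, 3, 2]
0.54 [176, 2, 3, 32, 3, 14, 14, 13, 7, 3, 4, 0, 3]
0.51 [184, 2, 3, 2, 3, 11, 15, 14, 5, 3, 3, 2, -1]
0.48 [176, 2, 1, 1, 2, 4, 7, 3, 3, 3, 3, 5, 22]
0.45 [3, 2, 3, -1, 4, 72, 74, -1, -1, 73, 73, 2, 12]
0.42 [150, 146, 103, 1, 4, 29, 72, 43, 69, 73, 63, 3, 3]
0.39 [152, 153, 108, 3, 3, 3, 73, 4, 3, 3, 2, 2, 3]
0.36 [118, 145, 97, 4, 3, 5, 2, 3, 3, 3, 0, 2, 1]
0.33 [16, 12, 11, 13, 13, 2, 3, 4, 2, -1, 1, 1, 0]
0.3 [68, 13, 14, 13, 13, 4, 3, 4, 2, -2, -2, -840, -842]
[0.48 0.45 0.42 0.39 0.36 0.33 0.3  0.27 0.24 0.21 0.18 0.15 0.12]
```

View pics/c2.png

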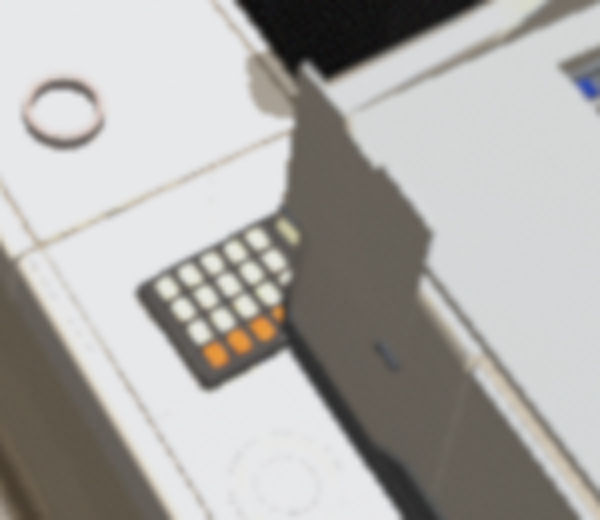

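The faint circle is a flat mark at height 0, so only the wide and narrow rings are present. Now to the plug.

apply_moves(plan=[0.53,-0.93,0,-1,0.53,-0.93,0,-1,0.53,-0.93,0,-1,0.53,-0.93,0,-1,0.53,-0.93,0,-1,0.53,-0.93,0,-1,0.53,-0.93,0,-1,0.53,-0.93,0,-1,0.53,-0.93,0,-1,0.53,-0.93,0,-1,0.53,-0.93,0,-1,0.53,-0.93,0,-1], grip=-1)

```text
time_s: 2.6
position: [0.4867, 0.0423, 0.2228]
tcp_rot: [[0.718, 0.696, 0.001], [0.696, -0.718, 0.0], [0.001, 0.001, -1.0]]
force: [-0.2, 1.9, 0.5]
opening: 1.0
grasp_force: 0.0
```

apply_moves(plan=[0,0,0,-1,0,0,0,0,0,0,0,0])

```text
time_s: 2.98
position: [0.4853, 0.0445, 0.2225]
tcp_rot: [[0.823, 0.568, -0.0], [0.568, -0.823, 0.0], [-0.0, -0.0, -1.0]]
force: [-0.3, 0.2, -0.2]
opening: 1.001
grasp_force: 0.0
```

```bash
cat >> h.py <<'E'
def st():
    s=bot.read_state(); R=s["tcp_rot"]; print("t %.2f"%s["time_s"],"pos",s["position"].round(4),"phi %.2f"%np.degrees(np.arctan2(R[1,1],R[0,1])),"F",s["force"].round(1),"M",s["moment"].round(2),"open %.3f"%s["opening"],"g %.1f"%s["grasp_force"],"j",s["joint_positions"].round(1)); return s
E
python3 -c "
from h import *
st()
im,d=bot.capture('scene'); save(im,'s1.png',(200,120,330,250),4)"
```

```text
t 2.98 pos [0.4853 0.0445 0.2225] phi -55.39 F [-0.3  0.2 -0.2] M [-0.06  0.16  0.04] open 1.001 g 0.0 j [ -7.9  19.7 101.4   0.   59.   47.5]
```

View pics/s1.png

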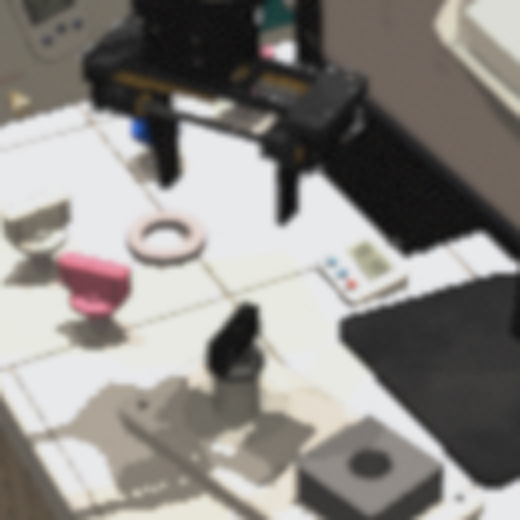

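The open gripper hangs above the plug, in line across the bar. Descend and close.

apply_moves(plan=[0,-0.03,-0.92,0,0,0,-0.92,0,0,0,-0.92,0,0,0,0,0,0,0,0,0])

```text
time_s: 3.65
position: [0.4866, 0.0429, 0.0857]
tcp_rot: [[0.824, 0.567, 0.002], [0.567, -0.824, -0.0], [0.001, 0.001, -1.0]]
force: [0.6, -0.8, 0.1]
opening: 1.0
grasp_force: 0.0
```

apply_moves(plan=[0,0,0,0,0,0,0,0,0,0,0,0,0,0,0,0,0,0,0,0,0,0,0,0,0,0,0,0,0,0,0,0], grip=1)

```text
time_s: 4.65
position: [0.4856, 0.0426, 0.0845]
tcp_rot: [[0.825, 0.565, -0.0], [0.565, -0.825, 0.0], [-0.0, -0.0, -1.0]]
force: [-0.4, 1.3, 0.6]
opening: 0.205
grasp_force: 30.0
```

```bash
python3 -c "
from h import *
st()"
```

```text
t 4.65 pos [0.4856 0.0426 0.0845] phi -55.57 F [-0.4  1.3  0.6] M [-0.03  0.16 -0.06] open 0.205 g 30.0 j [ -8.1  33.  108.5   0.   38.5  47.4]
```

apply_moves(plan=[0,0,0.008,0.8,0,0,0.008,0.8,0,0,0.008,0.8,0,0,0.008,0.8,0,0,0.008,0.8,0,0,0.008,0.8,0,0,0.008,0.8,0,0,0.008,0.8,0,0,0.008,0.8,0,0,0.008,0.8,0,0,0.008,0.8,0,0,0,0.3])

```text
time_s: 6.15
position: [0.4849, 0.0427, 0.0886]
tcp_rot: [[-0.582, 0.814, -0.002], [0.814, 0.582, 0.0], [0.001, -0.001, -1.0]]
force: [0.3, -0.2, -1.6]
opening: 0.206
grasp_force: 30.0
```

```bash
python3 -c "
from h import *
st()"
```

```text
t 6.15 pos [0.4849 0.0427 0.0886] phi 35.56 F [ 0.3 -0.2 -1.6] M [-0.01  0.11 -0.01] open 0.206 g 30.0 j [ -8.1  32.5 108.4   0.   39.2 -43.7]
```

apply_moves(plan=[0,0,0.008,0.5,0,0,0.008,0.5,0,0,0,0.2,0,0,0,0])

```text
time_s: 6.65
position: [0.485, 0.0427, 0.0894]
tcp_rot: [[-0.736, 0.677, -0.002], [0.677, 0.736, 0.0], [0.001, -0.001, -1.0]]
force: [-1.0, 0.9, -2.8]
opening: 0.2
grasp_force: 30.0
```

```bash
python3 -c "
from h import *
st()"
```

```text
t 6.65 pos [0.485  0.0427 0.0894] phi 47.38 F [-1.   0.9 -2.8] M [0.08 0.22 0.04] open 0.200 g 30.0 j [ -8.1  32.4 108.4   0.   39.3 -55.5]
```

apply_moves(plan=[0,0,0.06,0,0,0,0.06,0,0,0,0.06,0,0,0,0,0])

```text
time_s: 7.15
position: [0.4853, 0.0427, 0.0991]
tcp_rot: [[-0.736, 0.677, -0.001], [0.677, 0.736, 0.0], [0.001, -0.0, -1.0]]
force: [-1.7, 1.0, -0.3]
opening: 0.199
grasp_force: 30.0
```

apply_moves(plan=[0,0,0.3,0,0,0,0.5,0,0,0,0.6,0,0,0,0,0])

```text
time_s: 7.65
position: [0.4887, 0.042, 0.171]
tcp_rot: [[-0.736, 0.676, 0.008], [0.677, 0.736, -0.002], [-0.007, 0.004, -1.0]]
force: [-0.4, -0.4, -2.1]
opening: 0.204
grasp_force: 30.0
```

```bash
python3 -c "
from h import *
st()
im,d=bot.capture('scene'); save(im,'s2.png',(205,140,335,270),4)"
```

```text
t 7.65 pos [0.4887 0.042  0.171 ] phi 47.43 F [-0.4 -0.4 -2.1] M [-0.02  0.    0.02] open 0.204 g 30.0 j [ -8.2  24.2 104.5  -0.   50.8 -55.6]
```

View pics/s2.png

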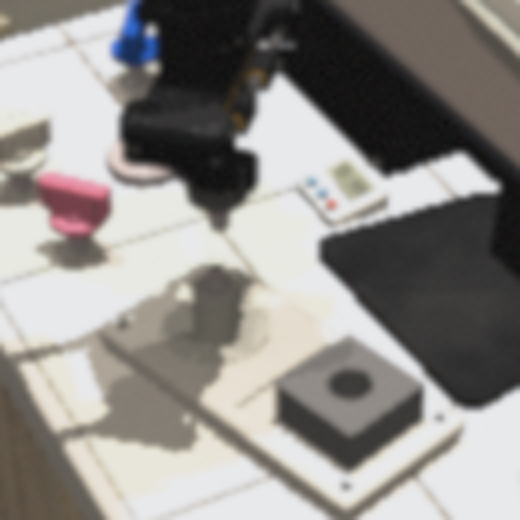

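The plug is out and the rim is clear. The block mouth is at about (348,383) in the crop. Carry the plug to the parking well.

apply_moves(plan=[0.22,-0.69,0,0,0.22,-0.69,0,0,0.22,-0.69,0,0,0.21,-0.69,0,0,0,0,-0.3,0,0,0,-0.3,0,0,0,-0.2,0,0,0,0,0,0,0,0,0])

```text
time_s: 8.82
position: [0.5294, -0.095, 0.1289]
tcp_rot: [[-0.737, 0.676, 0.0], [0.676, 0.737, -0.0], [-0.0, 0.0, -1.0]]
force: [0.6, -0.3, -2.9]
opening: 0.207
grasp_force: 30.0
```

```bash
python3 -c "
from h import *
st()"
```

```text
t 8.82 pos [ 0.5294 -0.095   0.1289] phi 47.48 F [ 0.6 -0.3 -2.9] M [-0.04 -0.03  0.03] open 0.207 g 30.0 j [-22.1  31.2  99.7   0.   49.1 -69.6]
```

Tip is about 18 mm above the mouth. Correct x by about -0.9 mm and lower.

apply_moves(plan=[-0.02,-0.01,0,0,0,0,-0.25,0,0,0,-0.25,0,0,0,-0.2,0,0,0,-0.2,0,0,0,0,0])

```text
time_s: 9.57
position: [0.5276, -0.0957, 0.0826]
tcp_rot: [[-0.736, 0.677, -0.002], [0.677, 0.736, 0.001], [0.002, -0.001, -1.0]]
force: [0.4, -0.6, -1.6]
opening: 0.204
grasp_force: 30.0
```

```bash
python3 -c "
from h import *
st()"
```

```text
t 9.57 pos [ 0.5276 -0.0957  0.0826] phi 47.42 F [ 0.4 -0.6 -1.6] M [-0.02 -0.05  0.05] open 0.204 g 30.0 j [-22.2  35.6 101.5  -0.   43.1 -69.7]
```

apply_moves(plan=[0,0,-0.06,0,0,0,-0.05,0,0,0,-0.03,0,0,0,0,0,0,0,0,0])

```text
time_s: 10.2
position: [0.5283, -0.096, 0.0769]
tcp_rot: [[-0.736, 0.676, 0.0], [0.676, 0.736, -0.0], [-0.0, 0.0, -1.0]]
force: [0.5, -0.3, -1.8]
opening: 0.208
grasp_force: 30.0
```

```bash
python3 -c "
from h import *
st()"
```

```text
t 10.20 pos [ 0.5283 -0.096   0.0769] phi 47.43 F [ 0.5 -0.3 -1.8] M [-0.08  0.01 -0.02] open 0.208 g 30.0 j [-22.2  36.1 101.7  -0.   42.2 -69.7]
```

apply_moves(plan=[0,0,-0.03,0,0,0,-0.03,0,0,0,0,0,0,0,0,0])

```text
time_s: 10.7
position: [0.5285, -0.096, 0.0764]
tcp_rot: [[-0.737, 0.676, 0.001], [0.676, 0.737, -0.001], [-0.001, 0.0, -1.0]]
force: [-4.5, 1.6, 17.1]
opening: 0.205
grasp_force: 30.0
```

Contact at the expected height: the flange is seated. Release and rise.

apply_moves(plan=[0,0,0.03,0,0,0,0,0,0,0,0,0,0,0,0,0,0,0,0,0], grip=-1)

```text
time_s: 11.32
position: [0.5282, -0.0959, 0.075]
tcp_rot: [[-0.736, 0.677, -0.0], [0.677, 0.736, 0.0], [0.0, -0.0, -1.0]]
force: [-0.5, 0.3, 0.2]
opening: 0.686
grasp_force: 0.0
```

apply_moves(plan=[0,0,0.6,0,0,0,0.8,0,0,0,0.8,0,0,0,0,0])

```text
time_s: 11.82
position: [0.5304, -0.0968, 0.1883]
tcp_rot: [[-0.737, 0.676, 0.007], [0.676, 0.737, -0.003], [-0.007, 0.003, -1.0]]
force: [0.9, -0.7, -0.2]
opening: 0.992
grasp_force: 0.0
```

```bash
cat >> h.py <<'E'
def ring(n,c,r=.05):
    im,d=bot.capture(n); P=cloud(n,d); m=(d>0)&(np.hypot(P[...,0]-c[0],P[...,1]-c[1])<r)
    z0=np.median(P[m&(P[...,2]<.008)][:,2]); m&=(P[...,2]>z0+.010)&(P[...,2]<z0+.022)
    q=P[m]; 
    from scipy.optimize import least_squares
    print(n,len(q),"z0 %.4f"%z0,"circ",cv2.minEnclosingCircle(q[:,:2].astype(np.float32)))
    f=least_squares(lambda p:np.hypot(q[:,0]-p[0],q[:,1]-p[1])-p[2],[*q[:,:2].mean(0),.03],loss="soft_l1",f_scale=.003); print("fit",f.x.round(4))
    return f.x
E
python3 -c "
from h import *
st()
ring('scene',(.534,.286)); ring('top',(.534,.286)); ring('scene',(.412,-.3225)); ring('top',(.41,-.322))
im,d=bot.capture('scene'); save(im,'s3.png',(205,140,335,270),4)"
```

```text
t 11.82 pos [ 0.5304 -0.0968  0.1883] phi 47.44 F [ 0.9 -0.7 -0.2] M [-0.03 -0.05  0.  ] open 0.992 g 0.0 j [-22.2  26.1  96.8  -0.   56.7 -69.7]
scene 97 z0 -0.0000 circ ((0.5313568115234375, 0.2881435453891754), 0.03646941855549812)
fit [0.5326 0.2882 0.0287]
top 172 z0 0.0025 circ ((0.5392863750457764, 0.28910955786705017), 0.0364711694419384)
fit [0.5374 0.2909 0.0287]
scene 123 z0 -0.0016 circ ((0.4108840823173523, -0.3214690089225769), 0.0297030508518219)
fit [ 0.4108 -0.3228  0.0241]
top 63 z0 0.0019 circ ((0.4132033586502075, -0.3159390687942505), 0.029563283547759056)
fit [ 0.4149 -0.3197  0.0241]
```

View pics/s3.png

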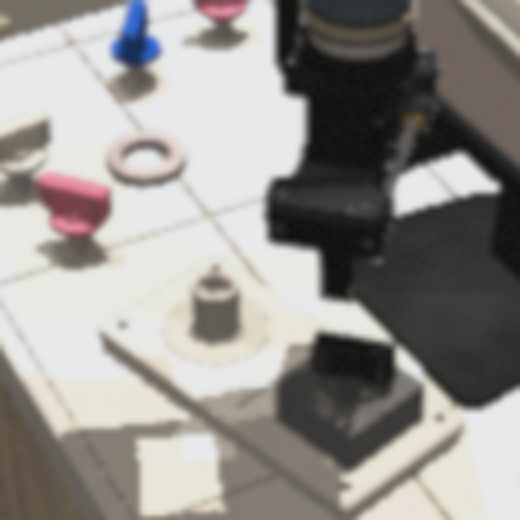

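The plug stands parked in the block at crop px (350,370). Both rings are unmoved. Next the wide ring, at about (0.536, 0.290).

apply_moves(plan=[0.02,0.965,0,0.53,0.02,0.965,0,0.53,0.02,0.965,0,0.53,0.02,0.965,0,0.53,0.02,0.965,0,0.53,0.02,0.965,0,0.53,0.02,0.965,0,0.53,0.02,0.965,0,0.55,0,0,-0.8,0,0,0,-0.8,0,0,0,0,0,0,0,0,0])

```text
time_s: 13.58
position: [0.5367, 0.29, 0.1055]
tcp_rot: [[-1.0, -0.0, 0.0], [-0.0, 1.0, 0.0], [-0.0, 0.0, -1.0]]
force: [1.3, -0.0, 1.2]
opening: 0.997
grasp_force: 0.0
```

```bash
python3 -c "
from h import *
st()
ring('scene',(.534,.288))"
```

```text
t 13.57 pos [0.5367 0.29   0.1055] phi 90.01 F [ 1.3 -0.   1.2] M [ 0.04 -0.02 -0.03] open 0.997 g 0.0 j [ 17.9  37.6  89.9  -0.   52.5 -72.1]
scene 96 z0 0.0003 circ ((0.5312134623527527, 0.2867445647716522), 0.03766395151615143)
fit [0.533  0.2882 0.028 ]
```

apply_moves(plan=[0,0,-0.8,0,0,0,-0.8,0,0,0,-0.3,0,0,0,-0.14,0,0,0,0,0,0,0,0,0])

```text
time_s: 14.38
position: [0.5373, 0.2904, 0.0046]
tcp_rot: [[-1.0, -0.0, 0.002], [-0.0, 1.0, 0.001], [-0.002, 0.001, -1.0]]
force: [-0.9, -0.0, -1.2]
opening: 1.001
grasp_force: 0.0
```

apply_moves(plan=[0,0,0,0,0,0,0,0,0,0,0,0,0,0,0,0,0,0,0,0], grip=1)

```text
time_s: 15.0
position: [0.5366, 0.2905, 0.0037]
tcp_rot: [[-1.0, -0.0, 0.001], [-0.0, 1.0, 0.001], [-0.001, 0.001, -1.0]]
force: [-1.2, 1.8, 5.9]
opening: 0.796
grasp_force: 30.0
```

Opening is 69 mm, so this is the wide ring. Lift it and carry to the hub.

apply_moves(plan=[0,0,0.4,0,0,0,0.9,0,0,0,0.95,0,-0.17,-0.83,0,0,-0.17,-0.83,0,0,-0.17,-0.83,0,0,-0.17,-0.83,0,0,-0.17,-0.83,0,0,-0.17,-0.8,0,0,0,0,0,0,0,0,0,0])

```text
time_s: 16.38
position: [0.4852, 0.0425, 0.1161]
tcp_rot: [[-1.0, 0.0, 0.0], [0.0, 1.0, -0.0], [-0.0, -0.0, -1.0]]
force: [-0.1, -0.3, -2.2]
opening: 0.795
grasp_force: 30.0
```

```bash
python3 -c "
from h import *
st()
im,d=bot.capture('scene'); save(im,'s4.png',(220,160,300,240),7)"
```

```text
t 16.38 pos [0.4852 0.0425 0.1161] phi 89.99 F [-0.1 -0.3 -2.2] M [ 0.03 -0.03  0.03] open 0.795 g 30.0 j [ -8.2  29.6 107.4  -0.   43.1 -98.2]
```

View pics/s4.png

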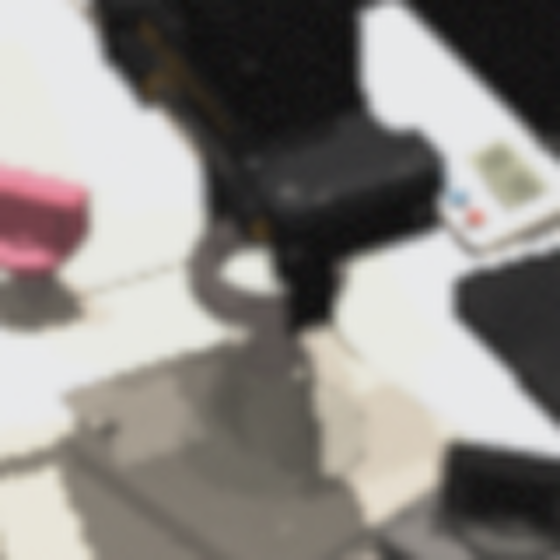

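The ring is held level above the column. Lower it in stages.

apply_moves(plan=[0,0,-0.4,0,0,0,-0.3,0,0,0,-0.12,0,0,0,-0.08,0,0,0,0,0,0,0,0,0])

```text
time_s: 17.18
position: [0.4856, 0.0426, 0.0711]
tcp_rot: [[-1.0, -0.001, 0.001], [-0.001, 1.0, -0.0], [-0.001, -0.0, -1.0]]
force: [-0.7, -0.6, -2.2]
opening: 0.801
grasp_force: 30.0
```

apply_moves(plan=[0,0,-0.08,0,0,0,-0.08,0,0,0,0,0,0,0,0,0])

```text
time_s: 17.68
position: [0.4852, 0.0425, 0.0627]
tcp_rot: [[-1.0, -0.0, -0.0], [-0.0, 1.0, 0.0], [0.0, 0.0, -1.0]]
force: [0.5, 0.6, -2.1]
opening: 0.795
grasp_force: 30.0
```

```bash
python3 -c "
from h import *
st()"
```

```text
t 17.68 pos [0.4852 0.0425 0.0627] phi 90.02 F [ 0.5  0.6 -2.1] M [-0.02  0.07  0.02] open 0.795 g 30.0 j [ -8.2  35.4 109.2   0.   35.4 -98.2]
```

On the column with no contact. Continue down to the plate.

apply_moves(plan=[0,0,-0.2,0,0,0,-0.2,0,0,0,-0.15,0,0,0,-0.1,0,0,0,0,0,0,0,0,0])

```text
time_s: 18.42
position: [0.4854, 0.0425, 0.0303]
tcp_rot: [[-1.0, -0.0, 0.0], [-0.0, 1.0, -0.0], [-0.0, -0.0, -1.0]]
force: [0.4, -0.3, -2.0]
opening: 0.793
grasp_force: 30.0
```

apply_moves(plan=[0,0,-0.04,0,0,0,-0.03,0,0,0,0,0,0,0,0,0])

```text
time_s: 18.92
position: [0.4855, 0.0425, 0.0277]
tcp_rot: [[-1.0, -0.0, 0.001], [-0.0, 1.0, -0.0], [-0.001, -0.0, -1.0]]
force: [-1.6, 0.4, 6.0]
opening: 0.798
grasp_force: 30.0
```

Seated. Release, lift, and re-measure the narrow ring.

apply_moves(plan=[0,0,0.02,0,0,0,0,0,0,0,0,0,0,0,0,0,0,0,0.4,0,0,0,0.9,0,0,0,0.9,0,0,0,0.9,0,0,0,0,0], grip=-1)

```text
time_s: 20.05
position: [0.4877, 0.0423, 0.186]
tcp_rot: [[-1.0, -0.001, 0.008], [-0.001, 1.0, -0.001], [-0.008, -0.001, -1.0]]
force: [0.6, -0.2, 0.2]
opening: 0.997
grasp_force: 0.0
```

```bash
python3 -c "
from h import *
st()
ring('scene',(.412,-.3225)); ring('top',(.41,-.322))"
```

```text
t 20.05 pos [0.4877 0.0423 0.186 ] phi 90.04 F [ 0.6 -0.2  0.2] M [ 0.02 -0.03  0.01] open 0.997 g 0.0 j [ -8.1  22.8 103.8  -0.   53.  -98.2]
scene 127 z0 -0.0017 circ ((0.41093191504478455, -0.3230668008327484), 0.028525901958346367)
fit [ 0.4108 -0.3224  0.0241]
top 66 z0 0.0019 circ ((0.41494494676589966, -0.3204330503940582), 0.02694026008248329)
fit [ 0.4151 -0.32    0.0241]
```

apply_moves(plan=[-0.16,-0.807,0,-1,-0.16,-0.807,0,-1,-0.16,-0.807,0,-1,-0.16,-0.807,0,-1,-0.16,-0.807,0,-1,-0.16,-0.807,0,-1,-0.16,-0.807,0,-1,-0.16,-0.807,0,-1,-0.15,-0.807,0,-1,0,0,-0.9,0,0,0,-0.8,0,0,0,0,0])

```text
time_s: 21.65
position: [0.411, -0.3177, 0.0936]
tcp_rot: [[0.0, 1.0, -0.007], [1.0, -0.0, 0.009], [0.009, -0.007, -1.0]]
force: [0.5, -0.4, 0.8]
opening: 1.003
grasp_force: 0.0
```

```bash
python3 -c "
from h import *
st()
ring('scene',(.412,-.3225))
im,d=bot.capture('scene'); save(im,'s5.png',(240,250,360,370),4)"
```

```text
t 21.65 pos [ 0.411  -0.3177  0.0936] phi -0.00 F [ 0.5 -0.4  0.8] M [-0.06  0.07  0.03] open 1.003 g 0.0 j [-50.   33.8 103.2  -0.   43.7 -50. ]
scene 123 z0 -0.0016 circ ((0.41059207916259766, -0.32193589210510254), 0.028270842507481575)
fit [ 0.4108 -0.3223  0.0242]
```

View pics/s5.png

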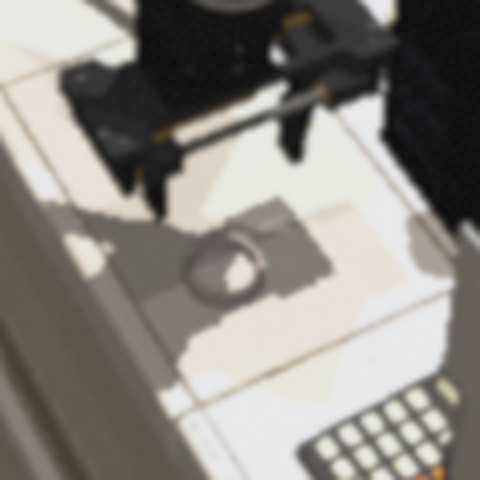

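The fingers straddle the narrow ring at crop px (225,268). Descend.

apply_moves(plan=[0,0,0,0,0,0,-0.8,0,0,0,-0.6,0,0,0,0,0,0,0,0,0])

```text
time_s: 22.38
position: [0.4146, -0.3214, 0.0293]
tcp_rot: [[-0.001, 1.0, 0.002], [1.0, 0.001, -0.002], [-0.002, 0.002, -1.0]]
force: [-0.4, -0.8, 0.2]
opening: 1.003
grasp_force: 0.0
```

apply_moves(plan=[0,0,-0.3,0,0,0,-0.19,0,0,0,0,0,0,0,0,0])

```text
time_s: 22.88
position: [0.4137, -0.3206, 0.0031]
tcp_rot: [[-0.0, 1.0, -0.0], [1.0, 0.0, 0.0], [0.0, -0.0, -1.0]]
force: [-0.4, 0.5, 0.4]
opening: 0.997
grasp_force: 0.0
```

apply_moves(plan=[0,0,0,0,0,0,0,0,0,0,0,0,0,0,0,0,0,0,0,0,0,0,0,0], grip=1)

```text
time_s: 23.62
position: [0.4138, -0.3206, 0.0033]
tcp_rot: [[-0.0, 1.0, 0.0], [1.0, 0.0, -0.0], [-0.0, 0.0, -1.0]]
force: [-0.8, 0.1, 1.5]
opening: 0.615
grasp_force: 30.0
```

```bash
python3 -c "
from h import *
st()"
```

```text
t 23.62 pos [ 0.4138 -0.3206  0.0033] phi 0.02 F [-0.8  0.1  1.5] M [-0.11  0.09  0.04] open 0.615 g 30.0 j [-50.   43.3 105.1   0.   31.6 -50. ]
```

Opening 53.5 mm matches the narrow ring. Carry it to the hub.

apply_moves(plan=[0,0,0.4,0,0,0,0.9,0,0,0,0.9,0,0.158,0.807,0,0,0.158,0.807,0,0,0.158,0.807,0,0,0.158,0.807,0,0,0.158,0.807,0,0,0.158,0.807,0,0,0.158,0.807,0,0,0.158,0.807,0,0,0.158,0.807,0,0])

```text
time_s: 25.12
position: [0.4848, 0.0439, 0.1131]
tcp_rot: [[-0.001, 1.0, -0.0], [1.0, 0.001, 0.0], [0.0, -0.0, -1.0]]
force: [0.5, -0.5, -1.4]
opening: 0.617
grasp_force: 30.0
```

apply_moves(plan=[0,0,0,0,0,0,-0.4,0,0,0,0,0,0,0,0,0])

```text
time_s: 25.62
position: [0.4848, 0.0418, 0.0934]
tcp_rot: [[0.0, 1.0, -0.0], [1.0, -0.0, -0.0], [-0.0, -0.0, -1.0]]
force: [0.1, -1.3, -1.0]
opening: 0.612
grasp_force: 30.0
```

```bash
python3 -c "
from h import *
st()"
```

```text
t 25.62 pos [0.4848 0.0418 0.0934] phi -0.03 F [ 0.1 -1.3 -1. ] M [-0.11  0.02  0.02] open 0.612 g 30.0 j [ -8.2  32.  108.3  -0.   39.7  -8.2]
```

Ring bottom is at about 0.090. Nudge y by +0.7 mm and lower.

apply_moves(plan=[0.004,0.016,-0.2,0,0,0,-0.15,0,0,0,-0.1,0,0,0,-0.08,0,0,0,-0.08,0,0,0,0,0,0,0,0,0])

```text
time_s: 26.5
position: [0.4852, 0.0434, 0.0628]
tcp_rot: [[-0.001, 1.0, 0.0], [1.0, 0.001, -0.0], [-0.0, 0.0, -1.0]]
force: [-0.5, 1.1, -0.9]
opening: 0.618
grasp_force: 30.0
```

```bash
python3 -c "
from h import *
st()"
```

```text
t 26.50 pos [0.4852 0.0434 0.0628] phi 0.03 F [-0.5  1.1 -0.9] M [-0.13  0.02 -0.01] open 0.618 g 30.0 j [ -8.1  35.4 109.2   0.   35.4  -8.1]
```

apply_moves(plan=[0,0,-0.15,0,0,0,-0.15,0,0,0,-0.09,0,0,0,-0.04,0,0,0,0,0,0,0,0,0])

```text
time_s: 27.25
position: [0.4847, 0.0434, 0.0413]
tcp_rot: [[-0.001, 1.0, -0.001], [1.0, 0.001, 0.0], [0.0, -0.001, -1.0]]
force: [-1.1, 0.2, 0.2]
opening: 0.613
grasp_force: 30.0
```

apply_moves(plan=[0,0,-0.02,0,0,0,-0.02,0,0,0,0,0,0,0,0,0])

```text
time_s: 27.75
position: [0.4846, 0.0434, 0.0411]
tcp_rot: [[-0.001, 1.0, 0.0], [1.0, 0.001, -0.0], [-0.0, 0.0, -1.0]]
force: [-4.3, 0.1, 18.2]
opening: 0.614
grasp_force: 30.0
```

apply_moves(plan=[0,0,0.03,0,0,0,0,0,0,0,0,0,0,0,0,0,0,0,0.4,0,0,0,0.8,0,0,0,0.9,0,0,0,0.8,0,0,0,0,0,0,0,0,0], grip=-1)

```text
time_s: 29.0
position: [0.4843, 0.0435, 0.1851]
tcp_rot: [[-0.001, 1.0, -0.001], [1.0, 0.001, 0.0], [0.0, -0.001, -1.0]]
force: [0.1, -0.7, 0.1]
opening: 1.001
grasp_force: 0.0
```

```bash
python3 -c "
from h import *
st()
im,d=bot.capture('scene'); save(im,'s6.png',(225,170,325,270),5)"
```

```text
t 29.00 pos [0.4843 0.0435 0.1851] phi 0.03 F [ 0.1 -0.7  0.1] M [-0.07  0.05 -0.04] open 1.001 g 0.0 j [ -8.1  22.8 103.9  -0.   53.4  -8.1]
```

View pics/s6.png

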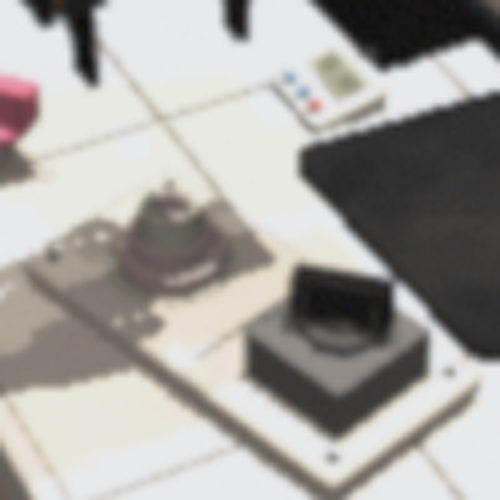

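Both rings lie flat on the column and the plug stands in its well. Fetch the plug.

apply_moves(plan=[0.176,-0.558,0,0.948,0.176,-0.558,0,0.948,0.176,-0.558,0,0.948,0.176,-0.558,0,0.948,0.176,-0.558,0,0.948,0,0,0,0,0,0,-0.8,0,0,0,-0.8,0,0,0,-0.4,0,0,0,0,0,0,0,0,0])

```text
time_s: 30.42
position: [0.529, -0.0956, 0.0859]
tcp_rot: [[-0.736, 0.677, -0.0], [0.677, 0.736, 0.0], [0.0, -0.0, -1.0]]
force: [-0.1, -0.3, 0.5]
opening: 1.002
grasp_force: 0.0
```

```bash
python3 -c "
from h import *
st()"
```

```text
t 30.43 pos [ 0.529  -0.0956  0.0859] phi 47.41 F [-0.1 -0.3  0.5] M [-0.07  0.   -0.03] open 1.002 g 0.0 j [-22.2  35.3 101.3   0.   43.5 -69.6]
```

apply_moves(plan=[-0.01,0,-0.165,0,0,0,0,0,0,0,0,0])

```text
time_s: 30.8
position: [0.5287, -0.0962, 0.0778]
tcp_rot: [[-0.736, 0.677, 0.0], [0.677, 0.736, -0.0], [-0.0, 0.0, -1.0]]
force: [-0.1, 1.6, -0.3]
opening: 1.003
grasp_force: 0.0
```

apply_moves(plan=[0,0,0,0,0,0,0,0,0,0,0,0,0,0,0,0,0,0,0,0,0,0,0,0,0,0,0,0,0,0,0,0], grip=1)

```text
time_s: 31.8
position: [0.5285, -0.0961, 0.0775]
tcp_rot: [[-0.736, 0.677, 0.0], [0.677, 0.736, 0.0], [0.0, 0.0, -1.0]]
force: [0.4, -0.3, -0.4]
opening: 0.208
grasp_force: 30.0
```

```bash
python3 -c "
from h import *
st()"
```

```text
t 31.80 pos [ 0.5285 -0.0961  0.0775] phi 47.42 F [ 0.4 -0.3 -0.4] M [-0.04 -0.03  0.01] open 0.208 g 30.0 j [-22.2  36.1 101.6   0.   42.3 -69.7]
```

apply_moves(plan=[0,0,0.35,0,0,0,0.7,0,0,0,0.7,0,0,0,0,0,-0.174,0.555,0,-0.7,-0.174,0.555,0,-0.7,-0.174,0.555,0,-0.7,-0.174,0.555,0,-0.7,-0.174,0.555,0,-0.7,0,0,-0.4,0,0,0,0,0,0,0,0,0])

```text
time_s: 33.3
position: [0.4848, 0.0424, 0.1445]
tcp_rot: [[-0.215, 0.977, -0.001], [0.977, 0.215, 0.0], [0.0, -0.001, -1.0]]
force: [0.4, -0.8, -1.6]
opening: 0.203
grasp_force: 30.0
```

```bash
python3 -c "
from h import *
st()"
```

```text
t 33.30 pos [0.4848 0.0424 0.1445] phi 12.41 F [ 0.4 -0.8 -1.6] M [-0.05 -0.03 -0.03] open 0.203 g 30.0 j [ -8.2  26.7 106.1  -0.   47.3 -20.6]
```

apply_moves(plan=[0,0.004,-0.25,0,0,0,-0.25,0,0,0,-0.2,0,0,0,0,0,0,0,0,0])

```text
time_s: 33.92
position: [0.4852, 0.0428, 0.1099]
tcp_rot: [[-0.215, 0.977, 0.0], [0.977, 0.215, 0.0], [0.0, 0.0, -1.0]]
force: [0.3, 1.0, -1.7]
opening: 0.203
grasp_force: 30.0
```

apply_moves(plan=[0,0,-0.07,0,0,0,-0.05,0,0,0,0,0,0,0,0,0])

```text
time_s: 34.42
position: [0.4852, 0.0428, 0.1041]
tcp_rot: [[-0.215, 0.977, 0.0], [0.977, 0.215, -0.0], [-0.0, 0.0, -1.0]]
force: [0.2, -0.1, -1.4]
opening: 0.204
grasp_force: 30.0
```

```bash
python3 -c "
from h import *
st()"
```

```text
t 34.42 pos [0.4852 0.0428 0.1041] phi 12.43 F [ 0.2 -0.1 -1.4] M [-0.09  0.07 -0.06] open 0.204 g 30.0 j [ -8.1  30.8 107.9  -0.   41.3 -20.6]
```

apply_moves(plan=[0,0,-0.05,0,0,0,-0.04,0,0,0,0,0,0,0,0,0])

```text
time_s: 34.92
position: [0.4851, 0.0428, 0.0995]
tcp_rot: [[-0.215, 0.977, 0.0], [0.977, 0.215, 0.0], [-0.0, 0.0, -1.0]]
force: [-0.8, -1.1, -0.4]
opening: 0.204
grasp_force: 30.0
```

apply_moves(plan=[0,0,-0.02,0,0,0,0,0,0,0,0,0])

```text
time_s: 35.3
position: [0.4852, 0.0428, 0.0992]
tcp_rot: [[-0.215, 0.977, 0.001], [0.977, 0.215, -0.0], [-0.0, 0.001, -1.0]]
force: [-1.8, 0.4, 5.8]
opening: 0.206
grasp_force: 30.0
```

Resting on the thread tops with 6 N at the predicted height. Now back off anticlockwise to about 137° bar angle.

apply_moves(plan=[0,0,0,0.5,0,0,0,0.5,0,0,0,0.5,0,0,0,0.5,0,0,0,0.4,0,0,0,0,0,0,0,0])

```text
time_s: 36.17
position: [0.485, 0.0428, 0.0984]
tcp_rot: [[-0.593, 0.805, -0.0], [0.805, 0.593, 0.0], [0.0, -0.0, -1.0]]
force: [1.1, -0.8, -1.8]
opening: 0.199
grasp_force: 30.0
```

```bash
python3 -c "
from h import *
st()"
```

```text
t 36.17 pos [0.485  0.0428 0.0984] phi 36.37 F [ 1.1 -0.8 -1.8] M [-0.08 -0.01 -0.  ] open 0.199 g 30.0 j [ -8.1  31.4 108.1  -0.   40.5 -44.5]
```

The contact force vanished, so the lugs have reached the starts. Turn a little further and lower.

apply_moves(plan=[0,0,0,0.5,0,0,0,0.4,0,0,-0.03,0,0,0,-0.04,0,0,0,-0.04,0,0,0,0,0,0,0,0,0])

```text
time_s: 37.05
position: [0.485, 0.0428, 0.0929]
tcp_rot: [[-0.712, 0.702, -0.0], [0.702, 0.712, 0.0], [0.0, -0.0, -1.0]]
force: [-0.1, -0.1, -1.9]
opening: 0.207
grasp_force: 30.0
```

```bash
python3 -c "
from h import *
st()"
```

```text
t 37.05 pos [0.485  0.0428 0.0929] phi 45.41 F [-0.1 -0.1 -1.9] M [-0.02  0.06  0.01] open 0.207 g 30.0 j [ -8.1  32.  108.3   0.   39.7 -53.5]
```

apply_moves(plan=[0,0,-0.04,0,0,0,-0.04,0,0,0,-0.02,0,0,0,0,0,0,0,0,0])

```text
time_s: 37.67
position: [0.4851, 0.0428, 0.0885]
tcp_rot: [[-0.712, 0.702, 0.0], [0.702, 0.712, -0.0], [-0.0, 0.0, -1.0]]
force: [-1.2, 0.1, 5.9]
opening: 0.205
grasp_force: 30.0
```

```bash
python3 -c "
from h import *
st()"
```

```text
t 37.67 pos [0.4851 0.0428 0.0885] phi 45.43 F [-1.2  0.1  5.9] M [-0.01  0.28 -0.04] open 0.205 g 30.0 j [ -8.1  32.5 108.5  -0.   39.  -53.6]
```

Dropped: flange about 3 mm above the rim, as expected. Now run it in clockwise.

apply_moves(plan=[0,0,-0.004,-0.8,0,0,-0.005,-0.8,0,0,-0.005,-0.8,0,0,-0.005,-0.8,0,0,-0.005,-0.8,0,0,-0.005,-0.8,0,0,-0.005,-0.8,0,0,-0.005,-0.8,0,0,-0.005,-0.8,0,0,-0.005,-0.8,0,0,-0.005,-0.8,0,0,0,0])

```text
time_s: 39.17
position: [0.4856, 0.0428, 0.0855]
tcp_rot: [[0.676, 0.737, 0.001], [0.737, -0.676, 0.0], [0.001, 0.001, -1.0]]
force: [0.6, 0.4, 2.7]
opening: 0.202
grasp_force: 30.0
```

```bash
python3 -c "
from h import *
st()"
```

```text
t 39.17 pos [0.4856 0.0428 0.0855] phi -42.50 F [0.6 0.4 2.7] M [-0.    0.13 -0.04] open 0.202 g 30.0 j [ -8.1  32.9 108.5   0.   38.6  34.4]
```

apply_moves(plan=[0,0,-0.005,-0.5,0,0,-0.005,-0.5,0,0,-0.005,-0.5,0,0,-0.005,-0.5,0,0,0,-0.3,0,0,0,0,0,0,0,0])

```text
time_s: 40.05
position: [0.4859, 0.0428, 0.0854]
tcp_rot: [[0.909, 0.416, 0.002], [0.416, -0.909, -0.0], [0.002, 0.001, -1.0]]
force: [-0.9, 0.8, 10.2]
opening: 0.205
grasp_force: 30.0
```

```bash
python3 -c "
from h import *
st()"
```

```text
t 40.05 pos [0.4859 0.0428 0.0854] phi -65.43 F [-0.9  0.8 10.2] M [ 0.1   0.45 -0.01] open 0.205 g 30.0 j [ -8.1  32.9 108.5   0.   38.5  57.3]
```

apply_moves(plan=[0,0,0,-0.3,0,0,0,-0.3,0,0,0,-0.2,0,0,0,0,0,0,0,0])

```text
time_s: 40.67
position: [0.486, 0.0429, 0.0854]
tcp_rot: [[0.958, 0.286, 0.002], [0.286, -0.958, -0.0], [0.002, 0.001, -1.0]]
force: [-1.2, 0.5, 10.5]
opening: 0.202
grasp_force: 30.0
```

```bash
python3 -c "
from h import *
st()"
```

```text
t 40.67 pos [0.486  0.0429 0.0854] phi -73.41 F [-1.2  0.5 10.5] M [0.18 0.33 0.11] open 0.202 g 30.0 j [ -8.1  32.9 108.5   0.   38.5  65.3]
```

apply_moves(plan=[0,0,0,-0.2,0,0,0,-0.2,0,0,0,-0.2,0,0,0,0,0,0,0,0])

```text
time_s: 41.3
position: [0.486, 0.0433, 0.0854]
tcp_rot: [[0.983, 0.184, 0.003], [0.184, -0.983, 0.0], [0.003, 0.0, -1.0]]
force: [-0.6, 2.4, 10.5]
opening: 0.202
grasp_force: 30.0
```

```bash
python3 -c "
from h import *
st()"
```

```text
t 41.30 pos [0.486  0.0433 0.0854] phi -79.39 F [-0.6  2.4 10.5] M [0.45 0.37 0.2 ] open 0.202 g 30.0 j [-8.100e+00  3.290e+01  1.085e+02  1.000e-01  3.850e+01  7.120e+01]
```

The moment opposes further turning (0.2 N·m). Release and check the bar angle.

apply_moves(plan=[0,0,0.03,0,0,0,0,0,0,0,0,0,0,0,0,0,0,0,0,0,0,0,0,0,0,0,0.7,0,0,0,0.9,0,0,0,0.9,0,0,0,0,0], grip=-1)

```text
time_s: 42.55
position: [0.4876, 0.0425, 0.2142]
tcp_rot: [[0.983, 0.181, 0.009], [0.181, -0.983, -0.001], [0.008, 0.003, -1.0]]
force: [0.2, 0.4, -0.5]
opening: 1.002
grasp_force: 0.0
```

apply_moves(plan=[0,0.9,0,0,0,0.9,0,0,0,0.9,0,0,0,0.9,0,0,0,0,0,0,0,0,0,0])

```text
time_s: 43.3
position: [0.4841, 0.2224, 0.2097]
tcp_rot: [[0.983, 0.182, -0.002], [0.182, -0.983, -0.001], [-0.003, 0.001, -1.0]]
force: [0.9, -0.0, -0.5]
opening: 0.997
grasp_force: 0.0
```

```bash
python3 - <<'E'
from h import *
st()
for n in("top","scene"):
    im,d=bot.capture(n); P=cloud(n,d); 
    m=(d>0)&(P[...,2]>.092)&(P[...,2]<.125)&(np.hypot(P[...,0]-.485,P[...,1]-.043)<.05); q=P[m]
    print(n,len(q),cv2.minAreaRect(q[:,:2].astype(np.float32)),np.percentile(q[:,2],[50,90]).round(4))
    w,v=np.linalg.eigh(np.cov(q[:,:2].T)); print(np.degrees(np.arctan2(v[1,1],v[0,1])))
    if n=="scene": save(im,"s7.png",(225,170,325,270),5)
E
```

```text
t 43.30 pos [0.4841 0.2224 0.2097] phi -79.53 F [ 0.9 -0.  -0.5] M [-0.11  0.12 -0.03] open 0.997 g 0.0 j [12.7 24.2 96.  -0.  60.  92.2]
top 120 ((0.48749634623527527, 0.04333452507853508), (0.062301263213157654, 0.017725564539432526), 12.63628101348877) [0.1115 0.1155]
-167.31412859479946
scene 138 ((0.4831640124320984, 0.04068392887711525), (0.062112510204315186, 0.023362504318356514), 11.83182430267334) [0.1055 0.1103]
-168.7022529257709
```

View pics/s7.png

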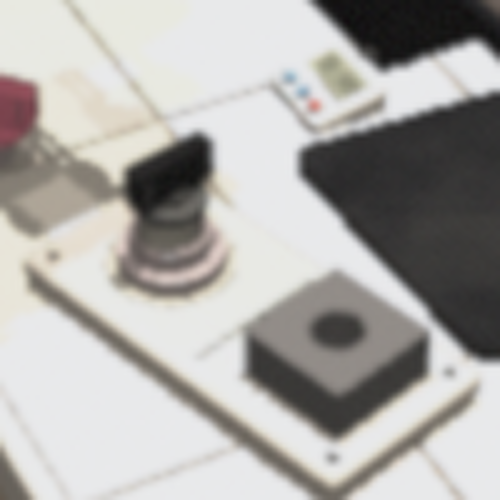

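The bar sits at about 12° in world (-5° in hub) with the flange on the rim. I'll regrip and turn a little more to confirm it is against the stop.

apply_moves(plan=[0.02,-0.9,0,0,0,-0.9,0,0,0,-0.9,0,0,0,-0.9,0,0,0,0,0,0,0,0,-0.8,0,0,0,-0.8,0,0,0,-0.8,0,0,0,0,0,0,0,0,0])

```text
time_s: 44.65
position: [0.4867, 0.0429, 0.0917]
tcp_rot: [[0.983, 0.181, 0.001], [0.181, -0.983, -0.0], [0.001, 0.0, -1.0]]
force: [1.2, -0.0, -0.2]
opening: 0.999
grasp_force: 0.0
```

```bash
python3 -c "
from h import *
st()"
```

```text
t 44.65 pos [0.4867 0.0429 0.0917] phi -79.57 F [ 1.2 -0.  -0.2] M [-0.11  0.12 -0.01] open 0.999 g 0.0 j [ -8.1  32.2 108.2   0.   39.5  71.5]
```

apply_moves(plan=[-0.03,0,-0.12,0,0,0,0,0])

```text
time_s: 44.9
position: [0.4848, 0.0428, 0.0856]
tcp_rot: [[0.983, 0.181, 0.001], [0.181, -0.983, -0.0], [0.001, 0.0, -1.0]]
force: [0.5, 0.3, 0.2]
opening: 1.0
grasp_force: 0.0
```

apply_moves(plan=[0,0,0,0,0,0,0,0,0,0,0,0,0,0,0,0,0,0,0,0,0,0,0,0,0,0,0,0,0,0,0,0], grip=1)

```text
time_s: 45.9
position: [0.4845, 0.0431, 0.0848]
tcp_rot: [[0.983, 0.181, -0.0], [0.181, -0.983, 0.0], [0.0, -0.0, -1.0]]
force: [1.3, 1.1, 0.5]
opening: 0.211
grasp_force: 29.7
```

```bash
python3 -c "
from h import *
st()"
```

```text
t 45.90 pos [0.4845 0.0431 0.0848] phi -79.57 F [1.3 1.1 0.5] M [0.13 0.17 0.11] open 0.211 g 29.7 j [ -8.1  32.9 108.6   0.   38.5  71.4]
```

apply_moves(plan=[0,0,0,-0.2,0,0,0,-0.2,0,0,0,0,0,0,0,0])

```text
time_s: 46.4
position: [0.4845, 0.0432, 0.0848]
tcp_rot: [[0.994, 0.112, 0.0], [0.112, -0.994, 0.0], [0.0, -0.0, -1.0]]
force: [1.2, 4.5, 0.4]
opening: 0.205
grasp_force: 29.9
```

```bash
python3 -c "
from h import *
st()"
```

```text
t 46.40 pos [0.4845 0.0432 0.0848] phi -83.57 F [1.2 4.5 0.4] M [0.8  0.06 0.34] open 0.205 g 29.9 j [ -8.1  32.9 108.6   0.   38.5  75.4]
```

The moment climbs quickly (0.11 to 0.34 N·m over 4°), so the plug is tight against its stop. Release, retreat, and do a final check.

apply_moves(plan=[0,0,0,0.2,0,0,0,0,0,0,0,0,0,0,0,0,0,0,0,0,0,0,0,0,0,0,0.7,0,0,0,0.9,0,0,0,0.9,0,0,0,0,0], grip=-1)

```text
time_s: 47.65
position: [0.4871, 0.0426, 0.2132]
tcp_rot: [[0.989, 0.147, 0.009], [0.147, -0.989, -0.001], [0.008, 0.002, -1.0]]
force: [0.7, 0.1, -0.7]
opening: 1.0
grasp_force: 0.0
```

apply_moves(plan=[0,0.9,0,0,0,0.9,0,0,0,0.9,0,0,0,0.9,0,0,0,0,0,0,0,0,0,0])

```text
time_s: 48.4
position: [0.4837, 0.2224, 0.2087]
tcp_rot: [[0.989, 0.147, -0.002], [0.147, -0.989, -0.001], [-0.002, 0.001, -1.0]]
force: [-0.0, -0.2, -1.2]
opening: 1.002
grasp_force: 0.0
```

```bash
python3 - <<'E'
from h import *
st()
for n in("top","scene"):
    im,d=bot.capture(n); P=cloud(n,d); 
    m=(d>0)&(P[...,2]>.092)&(P[...,2]<.125)&(np.hypot(P[...,0]-.485,P[...,1]-.043)<.05); q=P[m]
    print(n,len(q),cv2.minAreaRect(q[:,:2].astype(np.float32)),np.percentile(q[:,2],[50,90]).round(4))
    w,v=np.linalg.eigh(np.cov(q[:,:2].T)); print(np.degrees(np.arctan2(v[1,1],v[0,1])))
    if n=="scene":
        m=(d>0)&(abs(P[...,2]-.024)<.004)&(np.hypot(P[...,0]-.51,P[...,1]+.02)<.17)
        print("plate",cv2.minAreaRect(P[m][:,:2].astype(np.float32)))
        save(im,"s8.png",(225,140,325,240),5)
E
```

```text
t 48.40 pos [0.4837 0.2224 0.2087] phi -81.53 F [-0.  -0.2 -1.2] M [-0.15  0.13 -0.07] open 1.002 g 0.0 j [12.7 24.2 96.1 -0.  59.8 94.2]
top 120 ((0.48741602897644043, 0.04378046095371246), (0.06139783561229706, 0.017990006133913994), 11.835640907287598) [0.1114 0.1157]
-167.4954097014124
scene 140 ((0.48482125997543335, 0.041190337389707565), (0.06367177516222, 0.021763985976576805), 17.232807159423828) [0.1057 0.11  ]
-168.2991258068094
plate ((0.5017880797386169, -0.02525383234024048), (0.1293807178735733, 0.27491438388824463), 16.67308235168457)
```

View pics/s8.png

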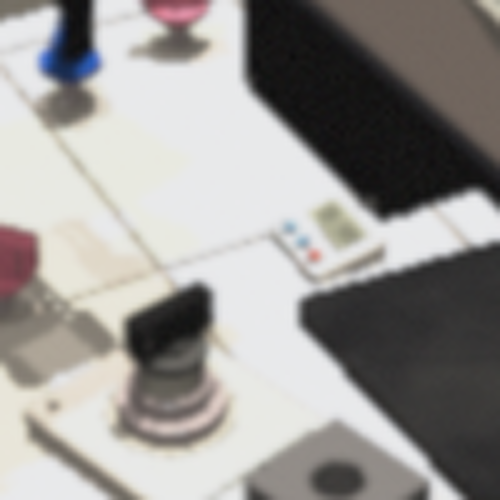

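The bar angle is unchanged at 12.5° (-4.5° in hub), so the plug is at its stop. The flange is on the column and the rings lie flat.

```bash
python3 -c "
from rig import bot
print(bot.hand_in())"
```

```text
the job is handed in; nothing more can be done
None
```

The job is handed in: the wide and then the narrow ring (the only two present) lie flat on the column, and the plug is screwed in tight against its stop with its flange on the rim; the other things were not touched.

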